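Clear the nut tray and tip the nuts into a corner

TASK

Take the bent bolt out of the plywood nut tray and drop it into the slatted scrap crate. Then grip the tray by its rim and tilt it until all four nuts have slid together into one corner, whichever you like, without spilling any, and finish holding it still and clearly tilted like that so that the nuts can be scooped out: do not set it down or let go, and let nothing but your grip and, if you wish, the bench support it. Leave the mallet, chisel and tin alone.

Things in the scene. Friction and masses are not known exactly. Their poses are not given: they have to be found in the camera images.
- tray: plywood parts tray, an open box 180 (x) by 240 (y) by 50 mm high, walls 9 mm, floor 6 mm thick, about 0.4 kg, loose and level on the bench. Origin: centre of its underside; z up out of the tray. Plain upright walls, to be gripped from above anywhere along the rim; a fingertip 25 mm below the rim still clears nuts lying on the floor.
- tray_corner1 (a point): inner corner of the tray, on its floor, at tray x = -81 mm, y = -111 mm
- tray_corner2 (a point): inner corner of the tray, on its floor, at tray x = -81 mm, y = 111 mm
- tray_corner3 (a point): inner corner of the tray, on its floor, at tray x = 81 mm, y = -111 mm
- tray_corner4 (a point): inner corner of the tray, on its floor, at tray x = 81 mm, y = 111 mm
- nut1: loose steel hexagon nut in the tray, one of four: 24 mm across flats, 13 mm thick, 33 g, flat on the floor near one of the short ends. Origin: centre of its underside. On the lacquered floor the nuts start to slide at a tilt of 10 to 15 degrees; a nut also pressed against a wall may need 25 to slide along it.
- nut2: loose steel hexagon nut in the tray, one of four: 24 mm across flats, 13 mm thick, 33 g, flat on the floor near one of the short ends. Origin: centre of its underside.
- nut3: loose steel hexagon nut in the tray, one of four: 24 mm across flats, 13 mm thick, 33 g, flat on the floor near one of the short ends. Origin: centre of its underside.
- nut4: loose steel hexagon nut in the tray, one of four: 24 mm across flats, 13 mm thick, 33 g, flat on the floor near one of the short ends. Origin: centre of its underside.
- bolt: the reject: bent dark M16 bolt, 0.15 kg, lying across the middle of the tray floor, clear of the nuts. Origin: on the floor under its balance point; x along the shank away from the head, z up. Shank 16 mm thick, its axis 11 mm above the origin, straight from x = -25 to 20 mm, the last 30 mm bent 17 degrees to +y. Hexagon head 24 mm across flats, from x = -35 to -25 mm.
- crate: small slatted softwood scrap crate, open on top, 170 by 170 by 90 mm high, walls 8 mm, floor 8 mm thick, 0.9 kg, standing on the bench beside the tray (left or right of it). Origin: centre of its underside, z up.
- mallet: bystander: turned wooden bat mallet lying on the bench, 230 mm long, head 64 mm thick. Origin: on the bench where handle meets head; x points towards the head.
- chisel: bystander: wood chisel lying on the bench, 260 mm long, 28 mm high. Origin: under the joint of handle and blade; x points towards the blade.
- tin: bystander: round polish tin, 84 mm across, 55 mm high. Origin: centre of its underside.
Not all that is in view belongs to the job. There is more than one size of the bolt; the job needs the smallest.

How it is judged:
On the way, in this order (a step that is already met when the one before it is completed fails the run):
1. the bent bolt lies released in the scrap crate while the tray still stands level (x of bolt in the frame of crate between -0.08 and 0.08 m and y of bolt in the frame of crate between -0.08 and 0.08 m and z of bolt in the frame of crate between -0.01 and 0.075 m and angle between crate's own z axis and vertical below 0.1 rad and contact force between the fingers and bolt below 0.1 N and angle between tray's own z axis and vertical below 0.12 rad), for 0.2 s.
2. the tray is held tilted with all the nuts in one corner ((distance between each of nut1, nut2, nut3, nut4 and tray_corner1 below 0.1 m or distance between each of nut1, nut2, nut3, nut4 and tray_corner2 below 0.1 m or distance between each of nut1, nut2, nut3, nut4 and tray_corner3 below 0.1 m or distance between each of nut1, nut2, nut3, nut4 and tray_corner4 below 0.1 m) and angle between tray's own z axis and vertical between 0.26 and 1.05 rad and contact force between the fingers and tray above 1.5 N), for 0.3 s.
At the end, for the whole second after the job is handed in: The bolt lies inside the upright crate; the gripper holds the tray tilted by 15 to 60 degrees, the tray touching neither the crate nor the other things; all four nuts are within 100 mm of one and the same inner corner of the tray; nuts and tray are at rest (under 20 mm/s) (all of step 2 and x of bolt in the frame of crate between -0.08 and 0.08 m and y of bolt in the frame of crate between -0.08 and 0.08 m and z of bolt in the frame of crate between -0.01 and 0.075 m and angle between crate's own z axis and vertical below 0.1 rad and contact force between tray and crate below 0.3 N and contact force between tray and mallet below 0.3 N and contact force between tray and chisel below 0.3 N and contact force between tray and tin below 0.3 N and linear speed of each of nut1, nut2, nut3, nut4, tray below 0.02 m/s); the arm keeps its last pose, push and grip.
It fails at once if a nut leaves the tray (x of any of nut1, nut2, nut3, nut4 in the frame of tray above 0.09 m or x of any of nut1, nut2, nut3, nut4 in the frame of tray below -0.09 m or y of any of nut1, nut2, nut3, nut4 in the frame of tray above 0.12 m or y of any of nut1, nut2, nut3, nut4 in the frame of tray below -0.12 m).
It fails at once if the mallet is moved more than 40 mm (distance of mallet from where it was at the start of the episode above 0.04 m).
It fails at once if the chisel is moved more than 40 mm (distance of chisel from where it was at the start of the episode above 0.04 m).
It fails at once if the tin is moved more than 40 mm (distance of tin from where it was at the start of the episode above 0.04 m).
It also fails if it takes over 54 s, if anything falls off the work surface, if the arm or the gripper's body presses on something with over 40 N, if the wrist force passes 120 N, or if a joint passes its speed limit or range.

ROBOT

A 7-joint arm with a two-finger parallel gripper is mounted at the origin on the work surface. World frame = base frame: x ahead of the robot, y to its left, z up, the work surface at z = 0. Lengths are in m, angles in rad, forces in N, time in s.
With the tool pointing down it reaches from about 0.425 to 0.925 m from the base axis. Payload 6.8 kg.
Tool frame: the origin (TCP) lies where the fingers leave the gripper's body, on its centre line; the fingertips stand 73 mm ahead of it and the grasp point (between the pads) lies 54 mm ahead of it; z points along the fingers, y is the line along which they close (so a half turn about z gives the same grasp; the last joint's range is limited). The gripper opens to 85 mm and grips with 20 to 120 N. Pads are 22 mm wide; open, the fingers measure 114 mm over their backs; the gripper's body (76 mm by 85 mm) begins 54 mm behind the grasp point. The pads swing forward as they close: fully open they stand 13 mm farther back than shut.
Start: joints at [1.157, 0.477, 0.022, 1.555, -0.011, 1.109, -0.083], TCP at [0.203, -0.644, 0.304] pointing down, gripper open.
Joint ranges: [-2.96, 2.96], [-0.34, 2.1], [-1.41, 1.46], [0.24, 2.44], [-1.37, 4.51], [0.17, 1.92], [-2.96, 2.96]. Speed limits (rad/s): [2.39, 2.39, 3.14, 3.14, 3.14, 3.14, 3.14].

INTERFACE

Orientations are given as a rotation vector (axis times angle).
In Python, from bench import r, grab_frame, camera_info gives the robot as it stands.
- The arm moves only by the shell command python3 -m pendant [OPENING] [FORCE], which reads ROWS from standard input. ROWS is a JSON list of rows, 1 to 5 of them, each of 6 numbers: dx, dy, dz in cm, then a rotation vector rx, ry, rz in rad; each row is the pose to reach, as a shift and turn from the pose commanded when the command began, along the tool's axes at that moment; what a row does not reach only later rows make up. A row lasts 1/10 s, in which the tool goes at most 0.05 m and 0.15 rad, less where a joint would pass 70% of its speed; a pose out of reach is approached as far as the arm can. OPENING is the finger opening in m, set as the command begins (- or left out keeps the last). The fingers move at their own pace and stop on an object; FORCE is the grip in N (left out, the last holds). Time passes only in rows, so rows that do not move let the fingers close. It prints the time, the measured TCP pose, the force, the opening and the grip force at its end. Input that does not fit is refused with a message, and nothing moves.
- r.get_obs(): the state, without advancing time (a new reading comes with each control period).
- grab_frame(name): name is "side" or "top" or "wrist"; returns (picture, depth): 420x560x3 uint8, blue, green, red; 420x560 float32, m along the optical axis (not along the pixel's ray), 0 where there is no reading.
- camera_info(name): a dict with "camera_matrix" (3x3 intrinsics, pixels), "k1" (the pictures are not rectified: a ray, as slopes to the right and down, at radius r is drawn at 1 + k1 r^2 times it, then the intrinsics apply), "R" (3x3) and "t" (3): a world point X has camera coordinates R X + t. Camera axes: x right, y down, z forward; pixel columns grow to the right and rows downward; lengths in m; the calibration is good to about 2 mm. A picture is of the moment at which its call begins: read the wrist's pose just before it. camera_info takes no time and is no camera call; for the wrist camera it gives the pose at the moment of the call.
- r.hand_in(): hands the job in; it is judged then, once.
The state is a dict: "clock": time; "joints": joint angles; "qvel": joint speeds; "tau": joint torques, N m; "tcp_pos": TCP position; "orientation": TCP orientation; "contact_force": force on the tool from outside, world axes, zero at the start; "moment": the same for the moment, N m; "grip_width": finger opening in m; "gripper_force": force on a finger pad.
Only numpy, scipy, OpenCV 4.12 (cv2) and the standard library are available. Lean on these libraries where they do the work, as an engineer would, in place of code of your own. Each camera call takes 0.05 s, during which the arm holds its last target. There are 200 camera calls.

## Working session

There is one attempt and no reset: what is moved stays moved. The work goes in short steps, Python scripts to look and compute and a shell command to move; the robot and the scene stay as the last step left them, time stands still between calls to the robot, and variables do not carry over. Pictures are saved under pics/ and viewed, at most 10 in all, crops included, and the job is handed in when it is done.

```bash
ls; mkdir -p pics
cat > h.py <<'E'
import numpy as np, cv2
from bench import r, grab_frame, camera_info
def world(ci,d,u,v,z=None):
    K=np.array(ci["camera_matrix"]);k=ci["k1"]
    R=np.array(ci["R"]);t=np.array(ci["t"])
    p=cv2.undistortPoints(np.array([[[u,v]]],float),K,np.array([k,0,0,0,0.]))[0,0]
    ray=R.T@np.array([p[0],p[1],1]);c=-R.T@t
    s=(z-c[2])/ray[2] if z is not None else d[int(v),int(u)]
    return c+ray*s
E
python3 - <<'E'
from h import *
import pickle
for n in("top","side"):
    im,d=grab_frame(n);ci=camera_info(n)
    pickle.dump((im,d,ci),open(n+".pkl","wb"))
    cv2.imwrite(f"pics/{n}0.png",cv2.resize(im,(800,600)))
    print(n,ci["k1"],ci["t"])
print(r.get_obs())
E
```

```text
pics
top -0.11896669969828538 [-0.11124322  0.55482874  0.87425674]
side -0.021565782538478327 [-0.57224538  0.06318967  0.88459538]
{'clock': 0.1, 'joints': array([ 1.15686834,  0.4777348 ,  0.02232283,  1.55633243, -0.01151178,
        1.10929743, -0.08309704]), 'qvel': array([ 0.00073516, -0.00027598, -0.0007258 , -0.00258466,  0.00117181,
       -0.00124802,  0.00014663]), 'tau': array([ 4.54625260e-03, -5.97761965e+01,  1.61360465e+00, -2.81955564e+01,
        1.28480309e-02,  5.04329684e-03,  4.87730108e-05]), 'tcp_pos': array([ 0.20312084, -0.64328733,  0.30301931]), 'orientation': array([-3.10333803e+00, -4.78333900e-01,  5.48089642e-04]), 'contact_force': array([-0.27559427, -0.00283901,  0.33688161]), 'moment': array([0.00614402, 0.01613974, 0.0114082 ]), 'gripper_force': 0.0, 'grip_width': 0.08528253207160545}
```

View pics/top0.png

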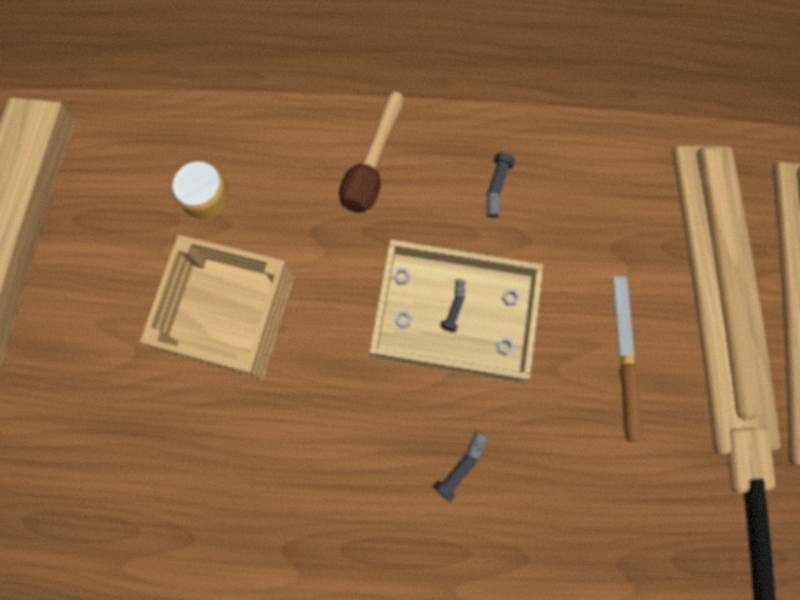

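View pics/side0.png

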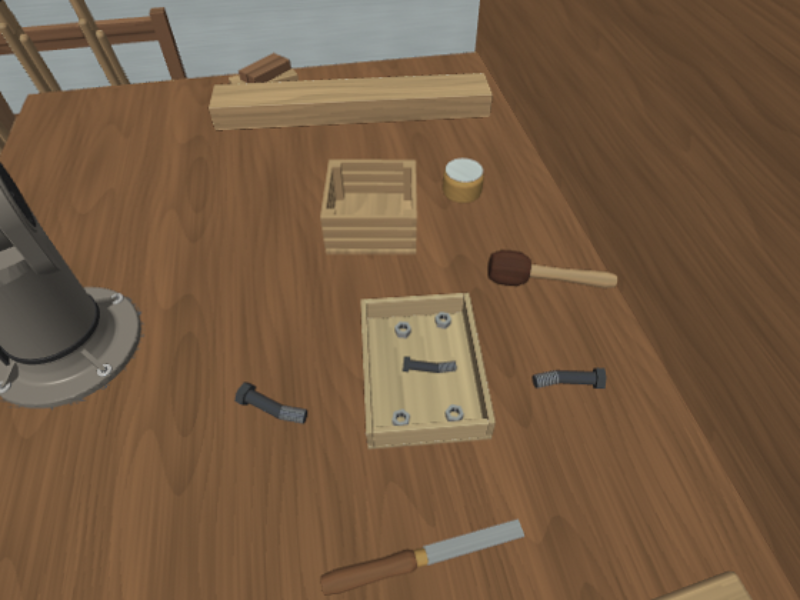

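The top view shows the tray with rim corners at about (391,241), (543,264), (529,379) and (371,355). The small bolt lies across its middle, head (450,326) to tip (460,283), with nuts at (401,276), (403,319), (511,297) and (505,346). The crate is at left (218,307). The side view agrees. The two larger bolts lie on the bench.

Run:
```python
from h import *
import pickle
np.set_printoptions(precision=4,suppress=True)
im,d,ci=pickle.load(open("top.pkl","rb"))
f=lambda u,v,z:world(ci,d,u*.7,v*.7,z)
for n,u,v,z in[("c",391,241,.05),("c",543,264,.05),("c",529,379,.05),("c",371,355,.05),("head",450,326,.02),("bend",457,300,.017),("tip",460,283,.017),("n",401,276,.019),("n",403,319,.019),("n",511,297,.019),("n",505,346,.019),
 ("crate",180,237,.09),("crate",293,263,.09),("crate",264,377,.09),("crate",142,343,.09),("malHead",360,190,.03),("malend",398,95,.03),("chis",620,278,.01),("chisend",632,438,.02),("tin",198,183,.055),("bigbolt",478,436,.02),("bb",445,492,.02),("bb2",503,158,.02),("bb2",493,213,.02)]:print(n,f(u,v,z))
im,d,ci=pickle.load(open("side.pkl","rb"))
g=lambda u,v,z:world(ci,d,u*.7,v*.7,z)
for n,u,v,z in[("c",361,298,.05),("c",468,294,.05),("c",491,435,.05),("c",368,441,.05),("head",408,365,.018),("bend",432,366,.017),("tip",455,367,.017),("crate",328,161,.09),("crate",416,161,.09),("crate",417,217,.09),("crate",322,217,.09)]:print("S",n,g(u,v,z))
print(camera_info("side")["R"])
s=cv2.resize(im[200:320,240:352],None,fx=5,fy=5,interpolation=cv2.INTER_CUBIC);cv2.imwrite("pics/crop1.png",s)
```

```text
c [ 0.6602 -0.0663  0.05  ]
c [ 0.6359 -0.3029  0.05  ]
c [ 0.4567 -0.2815  0.05  ]
c [ 0.4804 -0.0466  0.05  ]
head [ 0.5371 -0.1643  0.02  ]
bend [ 0.5799 -0.1741  0.017 ]
tip [ 0.6079 -0.1781  0.017 ]
n [ 0.6137 -0.0845  0.019 ]
n [ 0.5445 -0.0912  0.019 ]
n [ 0.5889 -0.2588  0.019 ]
n [ 0.5103 -0.2503  0.019 ]
crate [0.6364 0.2504 0.09  ]
crate [0.6041 0.0749 0.09  ]
crate [0.434  0.1006 0.09  ]
crate [0.4721 0.2844 0.09  ]
malHead [ 0.7521 -0.0108  0.03  ]
malend [ 0.932  -0.0631  0.03  ]
chis [ 0.6328 -0.4384  0.01  ]
chisend [ 0.378  -0.4467  0.02  ]
tin [0.7412 0.2478 0.055 ]
bigbolt [ 0.3716 -0.2119  0.02  ]
bb [ 0.2879 -0.1658  0.02  ]
bb2 [ 0.8284 -0.2443  0.02  ]
bb2 [ 0.7283 -0.2284  0.02  ]
S c [ 0.4845 -0.0403  0.05  ]
S c [ 0.6593 -0.0669  0.05  ]
S c [ 0.6221 -0.317   0.05  ]
S c [ 0.4563 -0.2915  0.05  ]
S head [ 0.5381 -0.1631  0.018 ]
S bend [ 0.5746 -0.1718  0.017 ]
S tip [ 0.6094 -0.1808  0.017 ]
S crate [0.4704 0.2838 0.09  ]
S crate [0.639  0.2508 0.09  ]
S crate [0.6064 0.0911 0.09  ]
S crate [0.4423 0.1238 0.09  ]
[[ 0.9776 -0.2101  0.0144]
 [-0.1543 -0.7609 -0.6303]
 [ 0.1434  0.6139 -0.7762]]
```

View pics/crop1.png

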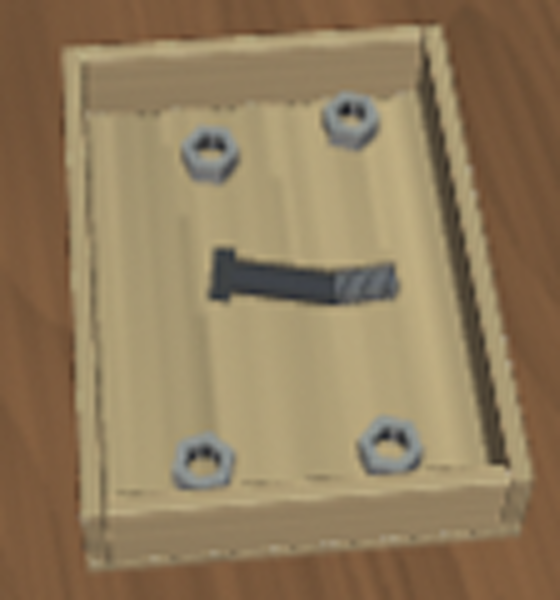

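```bash
cat >> h.py <<'E'
from scipy.spatial.transform import Rotation as Ro
np.set_printoptions(precision=4,suppress=True)
def delta(target,Rt=None):
    o=r.get_obs();R0=Ro.from_rotvec(o["orientation"])
    print("pos",o["tcp_pos"],"tool axes\n",R0.as_matrix())
    print("d tool",R0.inv().apply(np.array(target)-o["tcp_pos"]))
    if Rt is not None: print("rot",(R0.inv()*Rt).as_rotvec())
def down(yaw_y): # tool z down, tool y at given yaw (rad)
    y=np.array([np.cos(yaw_y),np.sin(yaw_y),0]);z=np.array([0,0,-1.]);x=np.cross(y,z)
    return Ro.from_matrix(np.c_[x,y,z])
E
python3 - <<'E'
from h import *
import pickle
im,d,ci=pickle.load(open("side.pkl","rb"))
g=lambda u,v,z:world(ci,d,240+u/5,200+v/5,z)
h=g(226,262,.023);b=g(332,279,.022);t=g(395,274,.02);
print(h,b,t)
a=b-h; yaw=np.arctan2(a[1],a[0]);print(np.degrees(yaw))
P=(h+(b-h)*0.5);P[2]=.083
print(P)
delta([P[0],P[1],.16],down(yaw-np.pi/2))
E
```

```text
[ 0.5382 -0.158   0.023 ] [ 0.5827 -0.1756  0.022 ] [ 0.6113 -0.1775  0.02  ]
-21.631919862219974
[ 0.5604 -0.1668  0.083 ]
pos [ 0.2031 -0.6433  0.303 ] tool axes
 [[ 0.9536  0.3011 -0.0006]
 [ 0.3011 -0.9536  0.0015]
 [-0.0001 -0.0016 -1.    ]]
d tool [ 0.4842 -0.3465  0.1435]
rot [-0.0015  0.0007  0.6834]
```

Units first: shifts go in cm. So 0.2 m is 20, -0.143 m is -14.3.

```bash
echo '[[4, -2.9, 0, 0, 0, 0], [8, -5.8, 0, 0, 0, 0], [12, -8.6, 0, 0, 0, 0], [16, -11.5, 0, 0, 0, 0], [20, -14.3, 0, 0, 0, 0]]' | python3 -m pendant 0.05 60
echo '[[4, -2.9, 0, 0, 0, 0], [8, -5.8, 0, 0, 0, 0], [12, -8.6, 0, 0, 0, 0], [16, -11.5, 0, 0, 0, 0], [20, -14.3, 0, 0, 0, 0]]' | python3 -m pendant
echo '[[2, -1.5, 3, 0, 0, 0.14], [4, -3, 6, 0, 0, 0.28], [6, -4.5, 9, 0, 0, 0.41], [8.4, -6, 12, 0, 0, 0.55], [8.4, -6, 12, 0, 0, 0.683]]' | python3 -m pendant
echo '[[0, 0, 0, 0, 0, 0]]' | python3 -m pendant
python3 - <<'E'
from h import *
delta([.5604,-.1668,.083],down(np.radians(-21.6-90)))
ci=camera_info("wrist");im,d=grab_frame("wrist")
import pickle;pickle.dump((im,d,ci),open("w1.pkl","wb"))
cv2.imwrite("pics/w1.png",im)
E
```

```text
clock: 0.6
tcp_pos: [0.3516, -0.4452, 0.3036]
orientation: [-3.105, -0.478, 0.0]
contact_force: [0.7, -1.0, 0.3]
grip_width: 0.0502
gripper_force: 0.0
clock: 1.1
tcp_pos: [0.4992, -0.2487, 0.3037]
orientation: [-3.105, -0.478, 0.001]
contact_force: [0.7, -2.0, 0.2]
grip_width: 0.0498
gripper_force: 0.0
clock: 1.6
tcp_pos: [0.5605, -0.1629, 0.1794]
orientation: [-3.083, 0.588, 0.01]
contact_force: [-0.3, 0.1, -0.7]
grip_width: 0.0501
gripper_force: 0.0
clock: 1.7
tcp_pos: [0.5604, -0.1667, 0.1824]
orientation: [-3.086, 0.587, 0.004]
contact_force: [0.5, -0.8, 0.2]
grip_width: 0.0499
gripper_force: 0.0
pos [ 0.5604 -0.1667  0.1824] tool axes
 [[ 0.9301 -0.3673 -0.0028]
 [-0.3673 -0.9301  0.0005]
 [-0.0028  0.0005 -1.    ]]
d tool [ 0.0003 -0.      0.0994]
rot [0.0005 0.0028 0.0008]
```

View pics/w1.png

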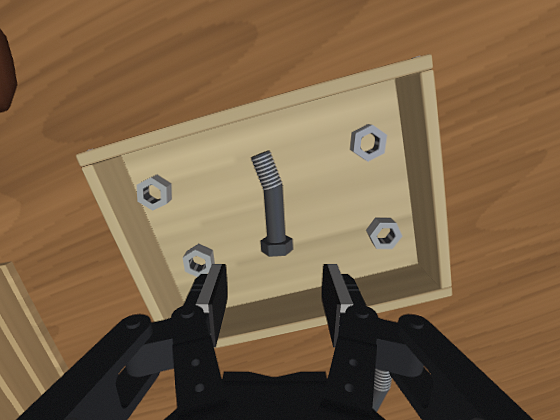

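The wrist view shows the bolt head at (277,245), the bend at (273,187) and the tip at (262,155). The shank is nearly along tool x. Next I'll check it in world coordinates.

Run:
```python
from h import *
import pickle
im,d,ci=pickle.load(open("w1.pkl","rb"))
g=lambda u,v,z:world(ci,d,u,v,z)
for n,u,v,z in[("head",277,238,.022),("mid",275,212,.023),("bend",273,187,.023),("tip",262,155,.02),("n",154,192,.019),("n",198,260,.019),("n",368,142,.019),("n",384,233,.019),("TR",433,57,.05),("BR",451,292,.05),("TL",80,158,.05)]: print(n,g(u,v,z))
```

```text
head [ 0.5433 -0.1642  0.022 ]
mid [ 0.5654 -0.1711  0.023 ]
bend [ 0.5851 -0.1772  0.023 ]
tip [ 0.6108 -0.1784  0.02  ]
n [ 0.6156 -0.0868  0.019 ]
n [ 0.5478 -0.0927  0.019 ]
n [ 0.5905 -0.2568  0.019 ]
n [ 0.5131 -0.2489  0.019 ]
TR [ 0.6322 -0.3015  0.05  ]
BR [ 0.4598 -0.2802  0.05  ]
TL [ 0.6589 -0.0657  0.05  ]
```

In the tool's units: 0.099 m is 9.9, 0.0026 m is 0.26.

```bash
echo '[[0.4, 0.26, 3, 0, 0, -0.075], [0.4, 0.26, 6, 0, 0, -0.075], [0.4, 0.26, 8.5, 0, 0, -0.075], [0.4, 0.26, 9.8, 0, 0, -0.075], [0.4, 0.26, 9.9, 0, 0, -0.075]]' | python3 -m pendant
echo '[[0, 0, 0, 0, 0, 0], [0, 0, 0, 0, 0, 0], [0, 0, 0, 0, 0, 0], [0, 0, 0, 0, 0, 0], [0, 0, 0, 0, 0, 0]]' | python3 -m pendant 0 60
echo '[[0, 0, -3, 0, 0, 0], [0, 0, -7, 0, 0, 0], [0, 0, -11, 0, 0, 0], [0, 0, -15, 0, 0, 0], [0, 0, -15, 0, 0, 0]]' | python3 -m pendant
python3 - <<'E'
from h import *
delta([.5375,.179,.233])
E
```

```text
clock: 2.25
tcp_pos: [0.5624, -0.1726, 0.084]
orientation: [3.106, -0.472, -0.003]
contact_force: [0.0, -0.1, -0.2]
grip_width: 0.0498
gripper_force: 0.0
clock: 2.75
tcp_pos: [0.5644, -0.1722, 0.0865]
orientation: [3.106, -0.473, 0.004]
contact_force: [-1.0, -1.0, 7.3]
grip_width: 0.0129
gripper_force: 58.7
clock: 3.25
tcp_pos: [0.5663, -0.1727, 0.2413]
orientation: [3.105, -0.473, 0.017]
contact_force: [-0.6, 0.2, -1.4]
grip_width: 0.0132
gripper_force: 58.9
pos [ 0.5663 -0.1727  0.2413] tool axes
 [[ 0.9546 -0.2977  0.0108]
 [-0.2977 -0.9547 -0.0025]
 [ 0.011  -0.0008 -0.9999]]
d tool [-0.1322 -0.3271  0.0071]
```

```bash
echo '[[-1.3, -3.3, 0, 0, 0, 0], [-2.6, -6.6, 0, 0, 0, 0], [-4, -10, 0, 0, 0, 0], [-5.3, -13, 0, 0, 0, 0], [-6.6, -16.3, 0, 0, 0, 0]]' | python3 -m pendant
echo '[[-1.3, -3.3, 0, 0, 0, 0], [-2.6, -6.6, 0, 0, 0, 0], [-4, -10, 0, 0, 0, 0], [-5.3, -13, 1, 0, 0, 0], [-6.6, -16.3, 3, 0, 0, 0]]' | python3 -m pendant
echo '[[0, 0, 2, 0, 0, 0], [0, 0, 5, 0, 0, 0], [0, 0, 7.5, 0, 0, 0], [0, 0, 9.5, 0, 0, 0], [0, 0, 9.5, 0, 0, 0]]' | python3 -m pendant
echo '[[0, 0, 0, 0, 0, 0], [0, 0, 0, 0, 0, 0], [0, 0, 0, 0, 0, 0], [0, 0, 0, 0, 0, 0], [0, 0, 0, 0, 0, 0]]' | python3 -m pendant 0.05
echo '[[0, 0, -3, 0, 0, 0], [0, 0, -7, 0, 0, 0], [0, 0, -11, 0, 0, 0], [0, 0, -15, 0, 0, 0], [0, 0, -15, 0, 0, 0]]' | python3 -m pendant
python3 - <<'E'
from h import *
import pickle
im,d=grab_frame("top");ci=camera_info("top");pickle.dump((im,d,ci),open("top2.pkl","wb"))
im2,d=grab_frame("side");ci=camera_info("side");pickle.dump((im2,d,ci),open("side2.pkl","wb"))
cv2.imwrite("pics/t2.png",np.hstack([cv2.resize(im[140:290,80:400],None,fx=1.25,fy=1.25,),cv2.resize(im2[90:320,200:360],None,fx=1.25,fy=1.25)[:187]]) if 0 else cv2.resize(im2[90:320,200:360],None,fx=2.6,fy=2.6))
E
```

```text
clock: 3.75
tcp_pos: [0.548, 0.0043, 0.2343]
orientation: [3.105, -0.473, -0.001]
contact_force: [0.9, -0.2, -1.5]
grip_width: 0.013
gripper_force: 58.9
clock: 4.25
tcp_pos: [0.5347, 0.1798, 0.2055]
orientation: [-3.105, 0.473, -0.004]
contact_force: [0.9, -0.5, -1.9]
grip_width: 0.0133
gripper_force: 58.9
clock: 4.75
tcp_pos: [0.5321, 0.1777, 0.1069]
orientation: [3.103, -0.472, -0.008]
contact_force: [-0.3, -0.4, -0.7]
grip_width: 0.0133
gripper_force: 59.0
clock: 5.25
tcp_pos: [0.5347, 0.1786, 0.1106]
orientation: [-3.105, 0.473, -0.002]
contact_force: [0.6, 0.1, -0.5]
grip_width: 0.0501
gripper_force: 0.0
clock: 5.75
tcp_pos: [0.5371, 0.1798, 0.2661]
orientation: [-3.1, 0.472, -0.015]
contact_force: [-0.6, 0.2, 0.2]
grip_width: 0.0503
gripper_force: 0.0
```

View pics/t2.png

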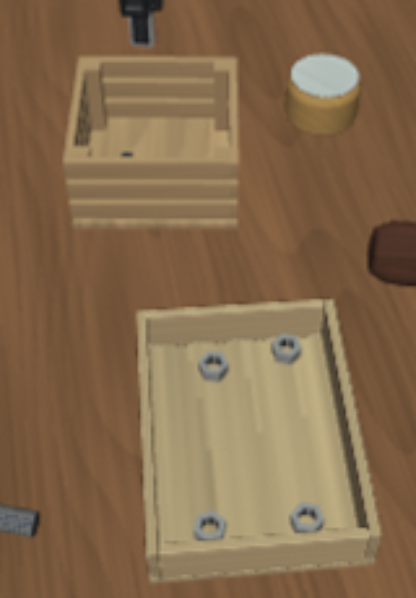

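The bolt's head end is visible inside the crate at (127,153). The tray and nuts are unmoved, so I'll go to the near long wall.

```bash
echo '[[0, 4, 0, 0, 0, 0], [0, 8, 0, 0, 0, 0], [0, 12, 0, 0, 0, 0], [0, 16, 0, 0, 0, 0], [0, 20, 0, 0, 0, 0]]' | python3 -m pendant
echo '[[0, 0, 0, 0, 0, -0.14], [0, 0, 0, 0, 0, -0.28], [0, 0, 0, 0, 0, -0.43], [0, 0, 0, 0, 0, -0.58], [0, 0, 0, 0, 0, -0.72]]' | python3 -m pendant
echo '[[0, 0, 0, 0, 0, -0.14], [0, 0, 0, 0, 0, -0.28], [0, 0, 0, 0, 0, -0.43], [0, 0, 0, 0, 0, -0.58], [0, 0, 0, 0, 0, -0.72]]' | python3 -m pendant
python3 - <<'E'
from h import *
delta([.474,-.1645,.19],down(np.radians(-5.8)))
print(r.get_obs()["joints"])
E
```

```text
clock: 6.35
tcp_pos: [0.4732, -0.0139, 0.2584]
orientation: [3.105, -0.473, -0.005]
contact_force: [0.8, -0.1, 0.5]
grip_width: 0.0498
gripper_force: 0.0
clock: 6.85
tcp_pos: [0.4739, -0.0125, 0.2583]
orientation: [-3.071, -0.661, 0.005]
contact_force: [0.6, 0.1, 0.2]
grip_width: 0.0501
gripper_force: 0.0
clock: 7.35
tcp_pos: [0.4739, -0.0124, 0.2583]
orientation: [-2.64, -1.7, 0.004]
contact_force: [0.3, 0.7, 0.1]
grip_width: 0.0499
gripper_force: 0.0
pos [ 0.4739 -0.0124  0.2583] tool axes
 [[ 0.414   0.9103 -0.0032]
 [ 0.9103 -0.414   0.0001]
 [-0.0013 -0.0029 -1.    ]]
d tool [-0.1383  0.0633  0.0683]
rot [-0.0031  0.0008 -0.3256]
[ 0.2017  0.2256 -0.3483  2.0487  0.0981  0.8859 -0.6277]
```

In the tool's units: -0.138 m is -13.8, -0.12 m is -12.

```bash
echo '[[-3, 1.3, 2, 0, 0, -0.08], [-6, 2.6, 4, 0, 0, -0.16], [-9, 4, 6, 0, 0, -0.25], [-12, 5.5, 6.8, 0, 0, -0.326], [-13.8, 6.3, 6.8, 0, 0, -0.326]]' | python3 -m pendant
echo '[[0, 0, 0, 0, 0, 0], [0, 0, 0, 0, 0, 0]]' | python3 -m pendant
python3 - <<'E'
from h import *
import pickle
delta([.474,-.1645,.103],down(np.radians(-5.8)))
print(r.get_obs()["joints"])
ci=camera_info("wrist");im,d=grab_frame("wrist")
pickle.dump((im,d,ci),open("w2.pkl","wb"));cv2.imwrite("pics/w2.png",im)
E
```

```text
clock: 7.85
tcp_pos: [0.4719, -0.1665, 0.1889]
orientation: [-2.334, -2.096, 0.005]
contact_force: [-0.7, -0.0, -0.4]
grip_width: 0.05
gripper_force: 0.0
clock: 8.05
tcp_pos: [0.4734, -0.1636, 0.1908]
orientation: [-2.336, -2.097, 0.001]
contact_force: [0.6, 0.7, 0.0]
grip_width: 0.0496
gripper_force: 0.0
pos [ 0.4734 -0.1636  0.1908] tool axes
 [[ 0.1075  0.9942 -0.0021]
 [ 0.9942 -0.1075  0.0011]
 [ 0.0009 -0.0022 -1.    ]]
d tool [-0.0009  0.0009  0.0878]
rot [-0.0022 -0.0009 -0.0065]
[ 0.4668  0.3615 -0.3094  2.0507  0.157   0.7537 -0.0466]
```

View pics/w2.png

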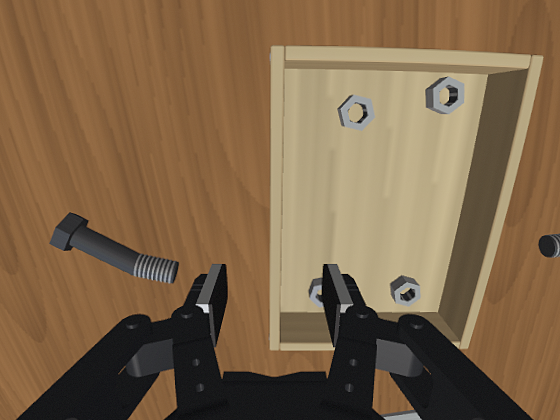

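Run:
```python
from h import *
import pickle
im,d,ci=pickle.load(open("w2.pkl","rb"))
for u,v in[(271,47),(270,349),(541,57),(467,347),(271,200),(284,200)]: print(u,v,world(ci,d,u,v,.05))
```

```text
271 47 [ 0.4843 -0.0436  0.05  ]
270 349 [ 0.4572 -0.2791  0.05  ]
541 57 [ 0.6602 -0.0641  0.05  ]
467 347 [ 0.6337 -0.299   0.05  ]
271 200 [ 0.4732 -0.1431  0.05  ]
284 200 [ 0.4826 -0.1441  0.05  ]
```

```bash
echo '[[0, 0.2, 2.5, 0, 0, 0], [0, 0.2, 5, 0, 0, 0], [0, 0.2, 7, 0, 0, 0], [0, 0.2, 8.3, 0, 0, 0], [0, 0.2, 8.65, 0, 0, 0]]' | python3 -m pendant
echo '[[0, 0, 0, 0, 0, 0], [0, 0, 0, 0, 0, 0]]' | python3 -m pendant
echo '[[0, 0, 0, 0, 0, 0], [0, 0, 0, 0, 0, 0], [0, 0, 0, 0, 0, 0], [0, 0, 0, 0, 0, 0], [0, 0, 0, 0, 0, 0]]' | python3 -m pendant 0 120
echo '[[0, 0, 0, 0, 0, 0], [0, 0, 0, 0, 0, 0], [0, 0, 0, 0, 0, 0], [0, 0, 0, 0, 0, 0], [0, 0, 0, 0, 0, 0]]' | python3 -m pendant
```

```text
clock: 8.6
tcp_pos: [0.4756, -0.1629, 0.1043]
orientation: [-2.333, -2.1, 0.001]
contact_force: [0.5, 0.6, -0.2]
grip_width: 0.0501
gripper_force: 0.0
clock: 8.8
tcp_pos: [0.4767, -0.1641, 0.1062]
orientation: [2.336, 2.099, 0.001]
contact_force: [-0.4, 0.2, -0.5]
grip_width: 0.0498
gripper_force: 0.0
clock: 9.3
tcp_pos: [0.4762, -0.1645, 0.1061]
orientation: [2.337, 2.098, 0.0]
contact_force: [-1.2, -0.5, 6.8]
grip_width: 0.0058
gripper_force: 118.4
clock: 9.8
tcp_pos: [0.4763, -0.1645, 0.1061]
orientation: [2.337, 2.098, 0.0]
contact_force: [-2.7, -0.0, 6.1]
grip_width: 0.0057
gripper_force: 118.4
```

In the tool's units: -0.03 m is -3, -0.023 m is -2.3.

```bash
echo '[[0, 0, -0.3, 0, 0, 0], [0, 0, -0.8, 0, 0, 0], [0, 0, -1.5, 0, 0, 0], [0, 0, -2.3, 0, 0, 0], [0, 0, -3, 0, 0, 0]]' | python3 -m pendant
echo '[[0, 0.5, -1, 0, 0, 0], [0, 1.2, -2, 0, 0, 0], [0, 2, -3, 0, 0, 0], [0, 2.8, -4, 0, 0, 0], [0, 3.4, -5, 0, 0, 0]]' | python3 -m pendant
echo '[[0, 0.5, -1, 0, 0, 0], [0, 1.2, -2, 0, 0, 0], [0, 2, -3, 0, 0, 0], [0, 2.4, -3.5, 0, 0, 0], [0, 2.4, -3.5, 0, 0, 0]]' | python3 -m pendant
python3 - <<'E'
from h import *
im,d=grab_frame("side");cv2.imwrite("pics/s3.png",im)
print(r.get_obs()["joints"])
E
```

```text
clock: 10.3
tcp_pos: [0.476, -0.1643, 0.1361]
orientation: [-2.337, -2.099, 0.0]
contact_force: [-0.7, -0.2, -6.4]
grip_width: 0.0055
gripper_force: 117.6
clock: 10.8
tcp_pos: [0.5111, -0.1679, 0.1864]
orientation: [2.336, 2.099, 0.001]
contact_force: [0.7, 0.1, -6.4]
grip_width: 0.0057
gripper_force: 117.7
clock: 11.3
tcp_pos: [0.535, -0.1705, 0.2214]
orientation: [2.336, 2.099, 0.002]
contact_force: [-0.4, -0.4, -5.3]
grip_width: 0.0055
gripper_force: 117.7
[ 0.4419  0.4047 -0.3062  1.8947  0.1566  0.865  -0.0499]
```

View pics/s3.png

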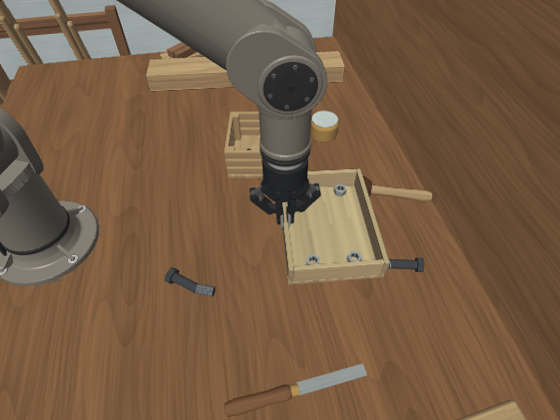

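```bash
echo '[[0, 0, 0, 0, 0.03, 0], [0, 0, 0, 0, 0.07, 0], [0, 0, 0, 0, 0.12, 0], [0, 0, 0, 0, 0.17, 0], [0, 0, 0, 0, 0.22, 0]]' | python3 -m pendant
echo '[[0, 0, 0, 0, 0.04, 0], [0, 0, 0, 0, 0.08, 0], [0, 0, 0, 0, 0.12, 0], [0, 0, 0, 0, 0.16, 0], [0, 0, 0, 0, 0.2, 0]]' | python3 -m pendant
echo '[[0, 0, 0, 0, 0.02, 0], [0, 0, 0, 0, 0.03, 0], [0, 0, 0, 0, 0.03, 0], [0, 0, 0, 0, 0.03, 0], [0, 0, 0, 0, 0.03, 0]]' | python3 -m pendant
echo '[[0, 0, 0, -0.03, 0, 0], [0, 0, 0, -0.07, 0, 0], [0, 0, 0, -0.11, 0, 0], [0, 0, 0, -0.15, 0, 0], [0, 0, 0, -0.19, 0, 0]]' | python3 -m pendant
echo '[[0, 0, 0, -0.04, 0, 0], [0, 0, 0, -0.08, 0, 0], [0, 0, 0, -0.12, 0, 0], [0, 0, 0, -0.16, 0, 0], [0, 0, 0, -0.2, 0, 0]]' | python3 -m pendant
echo '[[0, 0, 0, -0.04, 0, 0], [0, 0, 0, -0.08, 0, 0], [0, 0, 0, -0.11, 0, 0], [0, 0, 0, -0.11, 0, 0], [0, 0, 0, -0.11, 0, 0]]' | python3 -m pendant
python3 - <<'E'
from h import *
im,d=grab_frame("side");cv2.imwrite("pics/s4.png",cv2.resize(im[100:380,150:450],None,fx=2,fy=2))
im,d=grab_frame("wrist");cv2.imwrite("pics/w4.png",im)
o=r.get_obs();print(o["joints"]);R=Ro.from_rotvec(o["orientation"]).as_matrix();print(R,np.degrees(np.arccos(-R[2,2])))
E
```

```text
clock: 11.85
tcp_pos: [0.533, -0.1705, 0.2197]
orientation: [-2.219, -1.993, -0.245]
contact_force: [0.4, -0.1, -6.9]
grip_width: 0.0058
gripper_force: 117.8
clock: 12.35
tcp_pos: [0.533, -0.1708, 0.2196]
orientation: [-2.102, -1.887, -0.448]
contact_force: [-0.3, -0.3, -6.0]
grip_width: 0.006
gripper_force: 117.9
clock: 12.85
tcp_pos: [0.5339, -0.1701, 0.2205]
orientation: [-2.084, -1.874, -0.477]
contact_force: [0.2, -1.1, -4.9]
grip_width: 0.0057
gripper_force: 117.9
clock: 13.35
tcp_pos: [0.5338, -0.1701, 0.2206]
orientation: [-2.202, -1.894, -0.68]
contact_force: [-0.5, 0.0, -5.4]
grip_width: 0.0056
gripper_force: 118.1
clock: 13.85
tcp_pos: [0.5337, -0.1701, 0.2206]
orientation: [-2.318, -1.901, -0.906]
contact_force: [0.7, 0.7, -5.1]
grip_width: 0.0058
gripper_force: 118.1
clock: 14.35
tcp_pos: [0.5336, -0.1704, 0.2205]
orientation: [2.274, 1.814, 0.989]
contact_force: [0.0, -0.4, -6.1]
grip_width: 0.0059
gripper_force: 118.1
[ 1.0752  0.4563 -0.7777  2.0985 -0.6252  0.3819  0.7376]
[[ 0.0959  0.8504  0.5172]
 [ 0.8955 -0.3006  0.3283]
 [ 0.4347  0.4317 -0.7904]] 37.77928605534018
```

View pics/s4.png

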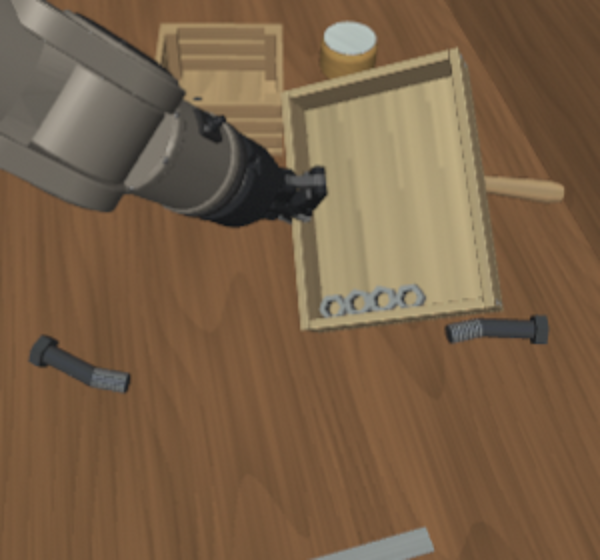

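View pics/w4.png

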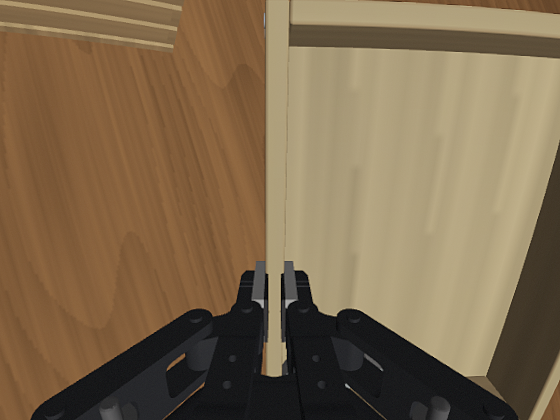

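The side crop shows all four nuts in a row along the low right wall, at (333,305), (359,301), (384,298) and (411,295). The last may be close to the 100 mm limit. The wrist view shows the pads squarely on the wall at (278,290). I'll rectify the nut-top plane into the tray frame and measure there.

```bash
cat >> h.py <<'E'
def tray_map():
    """side view rectified to the tray's nut-top plane, 2 px/mm; prints blobs of grey metal in tray mm"""
    R0=down(np.radians(-6.2));T0=np.array([.4763,-.1645,.1061])
    ty=np.radians(-6.4);RT=Ro.from_euler('z',ty)
    c0=np.array([.4756,-.1640,0])+RT.apply([.0855,0,0])  # near wall mid -> tray origin
    o=r.get_obs();R1=Ro.from_rotvec(o["orientation"])
    im,d=grab_frame("side");ci=camera_info("side")
    xs,ys=np.meshgrid(np.arange(-90,90,.5),np.arange(-120,120,.5))
    P=np.stack([xs/1e3,ys/1e3,np.full_like(xs,.019)],-1).reshape(-1,3)
    W=o["tcp_pos"]+R1.apply(R0.inv().apply(RT.apply(P)+c0-T0))
    uv,_=cv2.projectPoints(W,cv2.Rodrigues(np.array(ci["R"]))[0],np.array(ci["t"]),np.array(ci["camera_matrix"]),np.array([ci["k1"],0,0,0,0.]))
    m=uv.reshape(xs.shape+(2,)).astype(np.float32)
    w=cv2.remap(im,m[...,0],m[...,1],cv2.INTER_LINEAR)
    hsv=cv2.cvtColor(w,cv2.COLOR_BGR2HSV)
    g=((hsv[...,1]<60)&(hsv[...,2]>70)).astype(np.uint8)
    n,_,st,ce=cv2.connectedComponentsWithStats(g)
    for s,c in zip(st[1:],ce[1:]):
        if s[4]>80: print("x %d..%d y %d..%d area %d"%(s[0]/2-90,(s[0]+s[2])/2-90,s[1]/2-120,(s[1]+s[3])/2-120,s[4]/4))
    return w
E
python3 - <<'E'
from h import *
w=tray_map();w=tray_map()
cv2.imwrite("pics/r5.png",cv2.resize(w,None,fx=1.2,fy=1.2))
E
```

```text
x -83..24 y -106..-80 area 1779
x -90..-81 y -7..1 area 53
x -84..-79 y 16..26 area 35
x -90..-61 y 22..46 area 329
x -82..24 y -106..-80 area 1772
x -90..-81 y -7..1 area 52
x -84..-79 y 17..26 area 32
x -90..-61 y 24..46 area 327
```

```bash
echo '[[0, 0, 0, 0, -0.05, 0], [0, 0, 0, 0, -0.1, 0], [0, 0, 0, 0, -0.15, 0], [0, 0, 0, 0, -0.2, 0], [0, 0, 0, 0, -0.25, 0]]' | python3 -m pendant
echo '[[0, 0, 0, 0, -0.05, 0], [0, 0, 0, 0, -0.1, 0], [0, 0, 0, 0, -0.15, 0], [0, 0, 0, 0, -0.2, 0], [0, 0, 0, 0, -0.25, 0]]' | python3 -m pendant
python3 -c "from h import *;tray_map();print(r.get_obs()['joints'])"
echo '[[0, 0, 0, 0, -0.03, 0], [0, 0, 0, 0, -0.06, 0], [0, 0, 0, 0, -0.1, 0], [0, 0, 0, 0, -0.12, 0], [0, 0, 0, 0, -0.12, 0]]' | python3 -m pendant
python3 -c "from h import *;tray_map();print(r.get_obs()['joints'])"
```

```text
clock: 15.05
tcp_pos: [0.5338, -0.1699, 0.2206]
orientation: [2.277, 1.71, 0.667]
contact_force: [-0.8, 0.2, -7.2]
grip_width: 0.006
gripper_force: 118.0
clock: 15.55
tcp_pos: [0.5338, -0.1694, 0.2204]
orientation: [2.25, 1.593, 0.362]
contact_force: [0.6, -0.2, -7.4]
grip_width: 0.0056
gripper_force: 118.0
x 1..17 y -90..-84 area 71
x -77..-58 y -88..-83 area 75
x -51..-30 y -89..-81 area 109
x -26..-6 y -89..-81 area 101
x -90..-82 y 2..15 area 66
x -90..-77 y 108..120 area 106
[-0.0249  0.2635  0.2079  2.1868  0.0779  0.2583 -0.2415]
clock: 16.1
tcp_pos: [0.5343, -0.1688, 0.2201]
orientation: [2.226, 1.534, 0.225]
contact_force: [0.2, 0.9, -6.0]
grip_width: 0.0059
gripper_force: 118.1
x -57..-10 y -83..-72 area 306
x -3..13 y -84..-79 area 69
x -72..-64 y -82..-78 area 25
x -90..-83 y 5..18 area 64
[-0.2983  0.2885  0.4638  2.1952  0.2815  0.2865 -0.4966]
```

```bash
echo '[[0, 0, 0, 0, -0.03, 0], [0, 0, 0, 0, -0.06, 0], [0, 0, 0, 0, -0.06, 0]]' | python3 -m pendant
python3 -c "from h import *;tray_map()"
echo '[[0, 0, 0, 0, -0.03, 0], [0, 0, 0, 0, -0.06, 0], [0, 0, 0, 0, -0.06, 0]]' | python3 -m pendant
python3 -c "
from h import *
w=tray_map();im,d=grab_frame('side');im=cv2.resize(im[100:380,180:420],None,fx=1.7,fy=1.7);w=cv2.resize(w,(360,476))
cv2.imwrite('pics/s6.png',np.hstack([im[:476],w]));print(r.get_obs()['joints'],Ro.from_rotvec(r.get_obs()['orientation']).as_matrix()[2])"
```

```text
clock: 16.45
tcp_pos: [0.5341, -0.1698, 0.2202]
orientation: [2.213, 1.501, 0.157]
contact_force: [0.9, 0.5, -5.0]
grip_width: 0.0057
gripper_force: 118.1
x -27..-15 y -80..-74 area 49
x -55..-33 y -80..-71 area 120
x -90..-84 y 7..19 area 54
clock: 16.8
tcp_pos: [0.5341, -0.1699, 0.2202]
orientation: [2.198, 1.468, 0.091]
contact_force: [-0.4, -0.6, -6.0]
grip_width: 0.0059
gripper_force: 118.1
x -55..-1 y -76..-33 area 1197
x -90..-85 y 9..23 area 57
[-0.5099  0.3387  0.6567  2.1939  0.425   0.3334 -0.6922] [-0.2102  0.4316 -0.8772]
```

```bash
echo '[[0, 0, 0, 0, 0.06, 0], [0, 0, 0, 0, 0.12, 0], [0, 0, 0, 0, 0.18, 0], [0, 0, 0, 0, 0.24, 0], [0, 0, 0, 0, 0.3, 0]]' | python3 -m pendant
python3 -c "from h import *;tray_map()"
echo '[[0, 0, 0, 0, 0.06, 0], [0, 0, 0, 0, 0.12, 0], [0, 0, 0, 0, 0.18, 0], [0, 0, 0, 0, 0.24, 0], [0, 0, 0, 0, 0.3, 0]]' | python3 -m pendant
python3 -c "from h import *;tray_map()"
echo '[[0, 0, 0, 0, 0.05, 0], [0, 0, 0, 0, 0.1, 0], [0, 0, 0, 0, 0.12, 0], [0, 0, 0, 0, 0.12, 0], [0, 0, 0, 0, 0.12, 0]]' | python3 -m pendant
echo '[[0, 0, 0, 0, 0, 0], [0, 0, 0, 0, 0, 0], [0, 0, 0, 0, 0, 0], [0, 0, 0, 0, 0, 0], [0, 0, 0, 0, 0, 0]]' | python3 -m pendant
python3 -c "
from h import *
w=tray_map();w=tray_map();im,d=grab_frame('side');im=cv2.resize(im[100:380,180:420],None,fx=1.7,fy=1.7);w=cv2.resize(w,(360,476))
cv2.imwrite('pics/s7.png',np.hstack([im[:476],w]));print(r.get_obs()['joints'],Ro.from_rotvec(r.get_obs()['orientation']).as_matrix()[2])"
```

```text
clock: 17.4
tcp_pos: [0.5333, -0.171, 0.2209]
orientation: [2.259, 1.621, 0.439]
contact_force: [-0.1, 0.4, -7.6]
grip_width: 0.0059
gripper_force: 118.2
x -82..-53 y -91..-76 area 275
x -82..-52 y -76..-41 area 719
x -90..-52 y -7..29 area 851
x -81..-51 y 33..71 area 758
x -90..-73 y 88..113 area 186
clock: 17.95
tcp_pos: [0.5333, -0.1717, 0.2205]
orientation: [2.28, 1.756, 0.809]
contact_force: [0.3, 0.1, -6.6]
grip_width: 0.0058
gripper_force: 118.3
x -83..-52 y -102..-52 area 1006
x -90..-52 y -15..16 area 673
x -90..-52 y 26..63 area 571
x -87..-82 y 33..42 area 33
clock: 18.5
tcp_pos: [0.5338, -0.1705, 0.2202]
orientation: [2.275, 1.806, 0.96]
contact_force: [-0.2, -0.4, -6.6]
grip_width: 0.0055
gripper_force: 118.3
clock: 19.0
tcp_pos: [0.5338, -0.1704, 0.2204]
orientation: [2.274, 1.806, 0.963]
contact_force: [0.1, -0.4, -4.8]
grip_width: 0.0058
gripper_force: 118.3
x -83..-50 y -105..-7 area 2123
x -90..-80 y -7..1 area 50
x -84..-80 y 19..28 area 28
x -90..-61 y 27..47 area 320
x -83..-50 y -105..-7 area 2115
x -90..-81 y -7..1 area 49
x -84..-80 y 20..28 area 29
x -90..-61 y 27..48 area 322
[ 1.0487  0.4416 -0.7528  2.1034 -0.625   0.3725  0.7261] [ 0.419   0.4317 -0.7988]
```

View pics/s7.png

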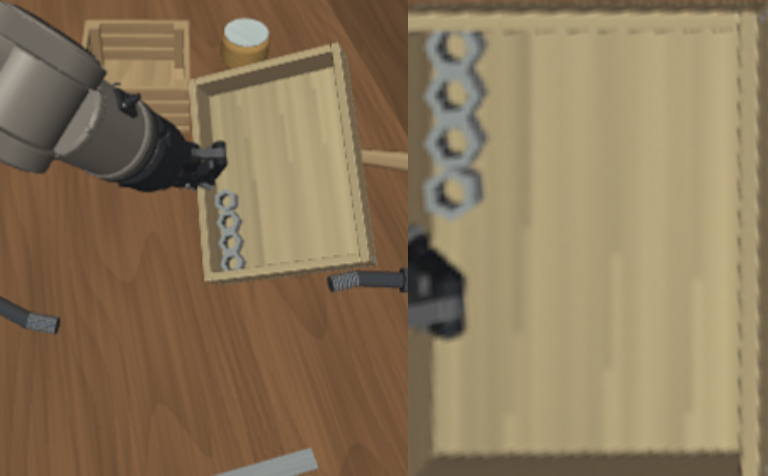

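The rectified panel shows four nuts in a touching row along the near wall, at (455,46), (455,95), (455,143) and (455,190). The first is against the end wall, so the farthest centre is about 72.6 + 12 mm along the wall and 14 mm off it, roughly 86 mm from the corner. The tray is held at 37° and the nuts are at rest.

```bash
python3 -c "
from bench import r
print(r.hand_in())"
```

```text
the job is handed in; nothing more can be done
None
```

I handed the job in (it returned no verdict): the bent bolt is in the scrap crate, and the gripper holds the tray still at about 37° with all four nuts in one corner, the farthest about 86 mm from it by my measurement (limit 100 mm).

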